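Lift a dipped cookie off the sheet pan with a spatula and set it on the setting stand

ROBOT

A 6-joint arm with a two-finger parallel gripper is mounted at the origin on the work surface. World frame = base frame: x ahead of the robot, y to its left, z up, the work surface at z = 0. Lengths are in m, angles in rad, forces in N, time in s.
With the tool pointing down it reaches from about 0.35 to 0.775 m from the base axis. Payload 7.3 kg.
Tool frame: the origin (TCP) lies on the mounting face of the last link; the fingertips stand 178 mm ahead of it and the grasp point (between the pads) lies 159 mm ahead of it (robot.tcp_to_tips is the distance from the TCP to the fingertips, in m); z points along the fingers, y is the direction in which the jaws open and shut (so a half turn about z gives the same grasp; the last joint's range is limited). The gripper opens to 92 mm and grips with 3 to 60 N. Pads are 19 mm wide; open, the fingers measure 130 mm over their backs; the gripper's body (75 mm by 190 mm) begins 47 mm behind the grasp point.
Start: joints at [0.984, 0.342, 1.524, -0, 1.275, -0.146], TCP at [0.224, 0.475, 0.405] pointing down, gripper open.
Joint ranges: [-2.53, 2.53], [-0.77, 2.02], [0.04, 2.7], [-1, 4.14], [0.28, 2.66], [-3.11, 3.11]. Speed limits (rad/s): [2.57, 2.57, 3.14, 3.14, 3.14, 3.14].

INTERFACE

Orientations are given as [roll, pitch, yaw] about the fixed x, y, z axes, in that order (R = Rz(yaw) Ry(pitch) Rx(roll)).
In Python, from cell import robot, viewer gives the robot as it stands.
- The arm moves only by the shell command python3 -m creep 'ROWS' [OPENING] [FORCE]. ROWS is JSON, a list that holds one entry, the list of rows, each a list of 6 numbers: the shift along the world's x, y, z in mm, then the turn, a rotation vector about the world's x, y, z in degrees. A call has 1 to 5 rows; each row shifts and turns the pose as measured when the row begins; what a row does not reach is not made up. A row lasts 1/12 s, in which the tool goes at most 41.7 mm and 7.16 degrees, less where a joint would pass 70% of its speed; a pose out of reach is approached as far as the arm can. A call with a gripper value outside its range is refused whole. OPENING is the closure, from -1 (fully open) to 1 (shut), set as the call begins (- or left out, the last holds). The fingers move at their own pace and stop on an object; FORCE is the grip in N (left out, the last holds). Time passes only in rows, so rows that do not move let the fingers close. It gives the time, the measured TCP pose, the force and the opening at its end, in the units of the state.
- robot.observe(): the state, without advancing time (a new reading comes with each control period).
- viewer.read_camera(name): name is "side" or "top" or "wrist"; returns the picture (384x512x3 uint8, blue, green, red); there is no depth.
- viewer.camera_model(name): a dict with "fx", "fy", "cx", "cy" (pixels), "k1" (the pictures are not rectified: a ray, as slopes to the right and down, at radius r is drawn at 1 + k1 r^2 times it, then the intrinsics apply), "pose" (4x4, takes a point from camera to world coordinates); the wrist camera has in their place "mount" (4x4, takes a point from camera to tool coordinates, whose origin is the TCP and whose axes are the flange's). Camera axes: x right, y up, looking along -z (the intrinsics and any distortion apply to the point x, -y, -z); pixel columns grow to the right and rows downward; lengths in m; the calibration is good to about 2 mm. A picture is of the moment at which its call begins: read the wrist's pose just before it. camera_model takes no time and is no camera call.
- robot.hand_in(): hands the job in, once; it reports no verdict.
The state is a dict: "time": time; "qpos": joint angles; "qvel": joint speeds; "joint_efforts": joint torques, N m; "tool_pos": TCP position; "tool_rot": TCP orientation; "contact_force": force on the tool from outside, world axes, zero at the start; "torque": the same for the moment, N m; "opening": finger opening in m.
Only numpy, scipy, OpenCV 4.12 (cv2) and the standard library are available. Lean on these libraries where they do the work, as an engineer would, in place of code of your own. Each camera call takes 0.05 s, during which the arm holds its last target. There are 200 camera calls.

TASK

Slide the spatula under the big round chocolate cookie in the sheet pan, lift it out on the blade, and set it down gently, flat and centred, across the two rails of the wooden setting stand, lowering the blade between the rails and drawing it out. Then lay the spatula down flat on the bare worktop, blade down. Never touch the cookie with the gripper or the arm, don't tip it over or let it fall on the worktop, and leave the two chocolate bars, the jug and the jar where they are.

Things in the scene. Friction and masses are not known exactly. Their poses are not given: they have to be found in the camera images.
- cookie: Round flat dark-brown chocolate cookie in the pan, 94 mm across, 14 mm thick, about 90 g. Underside 80 mm across, sloping out to 94 mm at 5 mm height, so a thin blade gets under the edge. Origin: centre of its underside, z up. It is in any of three places in the pan, its edge 4 to 42 mm from the pan's far (+x) rim, which can serve as a stop.
- spatula: Cranked spatula, 130 g, standing on its flat blade. Origin: centre of the blade's underside; x to the tip, z up. Steel blade: x -50 to 50 mm, 40 mm wide, 2.5 mm thick, 1.5 mm at the tip, slippery. A bent neck rises from its back (x -44, z 6) to the handle (x -68, z 46). Handle: straight level black bar, x -83 to -173, 18 mm wide (y), z 36 to 56.
- spatula_grip (a point): Point in the middle of the handle's section where it is well gripped (fingers closing across the 18 mm width): 115 mm behind and 46 mm above the spatula's origin. Same axes as the spatula.
- spatula_tip (a point): Middle of the blade's front edge, on the underside, 50 mm ahead of the spatula's origin.
- pan: Paper-lined aluminium sheet pan, fixed, 270 (x) by 340 (y) mm outside. Origin: centre of its underside. Floor top at z 2 mm; rim all round 4 mm thick, its top at z 20 mm. Inner faces at x -131 and +131 mm, y -166 and +166 mm. The far rim is at +x.
- stand: Wooden setting stand, fixed. Origin: centre of its underside. Base 120 (x) by 100 (y) mm, 8 mm thick; on it two rails along x, 110 mm long (x -55 to 55), 16 mm thick, tops at z 45 mm. The gap between the rails is 56 mm wide (y -28 to 28), open at both ends and above, its floor at z 8 mm.
- stand_top (a point): Point midway between the rails at the height of their tops, in the middle of their length: the centre of the cookie's underside belongs here. Same axes as the stand.
- bar_a: Dark-brown rectangular chocolate bar lying in the pan, 80 (x) by 45 (y) by 12 mm. Origin: centre of its underside. Leave alone.
- bar_b: Another chocolate bar like bar_a. Leave alone.
- jug: Grey empty jug, 116 mm across its rim, 150 mm high, handle at +y. Origin: centre of its underside. Leave alone.
- jar: Small closed amber glass jar, 60 mm across, 85 mm high. Origin: centre of its underside. Leave alone.
Things that resemble listed ones, but are neither listed nor needed, are in the scene too. Of the things shaped like the spatula, the bare steel one is meant.

How it is judged:
By the outcome, as a careful person would: the job done as asked, in the order asked, and still so for the second after the job is handed in, with the robot touching nothing.
It also fails if it takes over 67 s, if anything falls off the work surface, if the arm or the gripper's body presses on something with over 40 N, if the wrist force passes 120 N, or if a joint passes its speed limit or range.

## Working session

There is one attempt and no reset: what is moved stays moved. The work goes in short steps, Python scripts to look and compute and a shell command to move; the robot and the scene stay as the last step left them, time stands still between calls to the robot, and variables do not carry over. Pictures are saved under pics/ and viewed, about 8 in all and at most 12, crops included, and the job is handed in when it is done.

```bash
ls; mkdir -p pics
cat > h.py <<'E'
import numpy as np, cv2
from cell import robot, viewer
from scipy.spatial.transform import Rotation as R
def snap(n,f):
    s=robot.observe(); im=viewer.read_camera(n); cv2.imwrite('pics/'+f,im); return s,im
def pose(n,s=None):
    m=viewer.camera_model(n)
    if n!='wrist': return m,np.array(m['pose'])
    T=np.eye(4); T[:3,:3]=R.from_euler('xyz',s['tool_rot']).as_matrix(); T[:3,3]=s['tool_pos']
    return m,T@np.array(m['mount'])
def ray(n,u,v,s=None):
    m,T=pose(n,s); d=np.array([(u-m['cx'])/m['fx'],(v-m['cy'])/m['fy']]); p=d.copy()
    for _ in range(30): p=d/(1+m['k1']*(p@p))
    return T[:3,3],T[:3,:3]@np.array([p[0],-p[1],-1])
def at(n,u,v,z,s=None):
    o,d=ray(n,u,v,s); return o+d*(z-o[2])/d[2]
def proj(n,P,s=None):
    m,T=pose(n,s); q=T[:3,:3].T@(np.array(P)-T[:3,3]); p=np.array([q[0],-q[1]])/-q[2]; p=p*(1+m['k1']*(p@p))
    return p*[m['fx'],m['fy']]+[m['cx'],m['cy']]
E
python3 - <<'E'
from h import *
snap('top','top0.png');snap('side','side0.png')
s=robot.observe();print(s)
for n in('top','side'):
    m,T=pose(n);print(n,m)
E
```

```text
pics
{'time': 0.1, 'qpos': array([ 9.83973156e-01,  3.42637832e-01,  1.52491184e+00, -4.99311104e-06,
        1.27543139e+00, -1.45981187e-01]), 'qvel': array([ 0.00142889, -0.00030928, -0.00191455, -0.00081871,  0.00031833,
        0.0017622 ]), 'joint_efforts': array([ 1.71514497e-03, -4.32003629e+01, -2.44694871e+01,  7.17452145e-02,
        5.26009442e-02, -8.89342505e-05]), 'tool_pos': array([0.22391998, 0.47471485, 0.40412557]), 'tool_rot': array([-3.14021832e+00, -1.97237603e-04,  2.70075199e+00]), 'contact_force': array([ 0.06634713,  0.46604525, -0.49197984]), 'torque': array([ 0.01969813,  0.01837585, -0.03297464]), 'opening': 0.09161874123408839}
top {'fx': 348.180763604497, 'fy': 348.180763604497, 'cx': 251.24721878813423, 'cy': 193.92978702408826, 'k1': -0.0678474104908481, 'pose': array([[-0.01691908,  0.99685347, -0.07743969,  0.34050783],
       [-0.99978922, -0.01776804, -0.01028689,  0.02864433],
       [-0.01163048,  0.07724932,  0.99694397,  1.15005546],
       [ 0.        ,  0.        ,  0.        ,  1.        ]])}
side {'fx': 360.5142115746324, 'fy': 360.5142115746324, 'cx': 258.4524311335993, 'cy': 191.728797927545, 'k1': -0.11457750029376873, 'pose': array([[ 0.97491513,  0.1460829 , -0.16792939,  0.23386762],
       [-0.22247116,  0.66281493, -0.7149706 , -0.81881387],
       [ 0.00686113,  0.7343951 ,  0.67868753,  0.89307552],
       [ 0.        ,  0.        ,  0.        ,  1.        ]])}
```

View pics/top0.png

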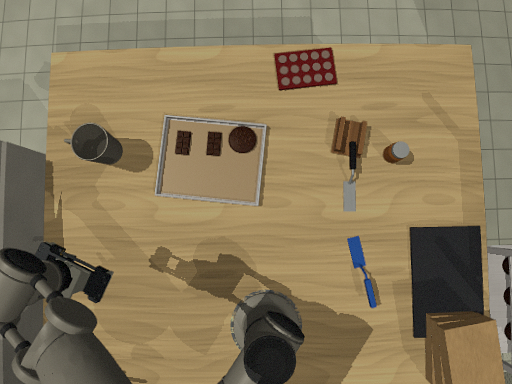

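View pics/side0.png

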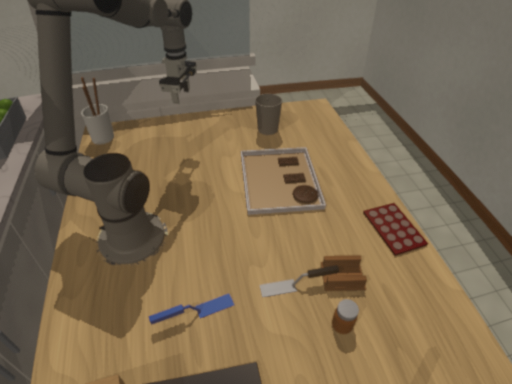

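The steel spatula (blade 349,195; handle 352,155 in top) fits "bare steel"; the blue one (355,250 to 371,305) is the decoy. Jug (97,145), jar (397,152), stand (350,138). The crop below should confirm this.

Run:
```python
from h import *
a=cv2.imread('pics/top0.png')[105:225,300:420]; b=cv2.imread('pics/side0.png')[235:335,250:390]
a=cv2.resize(a,(480,480),interpolation=2); b=cv2.resize(b,(320,228),interpolation=2)
im=np.zeros((480,800,3),np.uint8); im[:,:480]=a; im[:228,480:]=b
cv2.imwrite('pics/crop1.png',im)
for n,u,v,z in [('tip',349,211,0),('bladeback',350,182,0.002),('handlefront',353,168,.056),('handleend',353,141,.056),('cookie',243,139,.016),('panFL',165,116,.02),('panFR',267,124,.02),('panNR',261,205,.02),('panNL',157,196,.02),('railL',340,135,.045),('railR',361,138,.045),('jar',400,149,.085),('bara',183,143,.014),('barb',214,144,.014)]:
    p=at('top',u,v,z); print(n,p.round(3),np.hypot(p[0],p[1]).round(3))
print(viewer.camera_model('wrist'))
```

```text
tip [ 0.367 -0.282  0.   ] 0.463
bladeback [ 0.464 -0.288  0.002] 0.546
handlefront [ 0.502 -0.285  0.056] 0.578
handleend [ 0.59  -0.289  0.056] 0.657
cookie [0.612 0.065 0.016] 0.615
panFL [0.695 0.325 0.02 ] 0.767
panFR [ 0.66  -0.016  0.02 ] 0.66
panNR [0.392 0.009 0.02 ] 0.392
panNL [0.427 0.35  0.02 ] 0.552
railL [ 0.613 -0.25   0.045] 0.662
railR [ 0.602 -0.319  0.045] 0.681
jar [ 0.556 -0.428  0.085] 0.702
bara [0.603 0.265 0.014] 0.659
barb [0.597 0.161 0.014] 0.619
{'fx': 315.47623918968054, 'fy': 315.47623918968054, 'cx': 260.07693371156, 'cy': 191.28445953271438, 'k1': -0.030340103387882733, 'mount': array([[ 1.14031341e-04,  9.62735734e-01,  2.70443881e-01,
         7.33040530e-02],
       [ 9.99999579e-01, -3.55926800e-04,  8.45395930e-04,
         1.36976844e-03],
       [ 9.10151097e-04,  2.70443670e-01, -9.62735370e-01,
         2.02737277e-02],
       [ 0.00000000e+00,  0.00000000e+00,  0.00000000e+00,
         1.00000000e+00]])}
```

View pics/crop1.png

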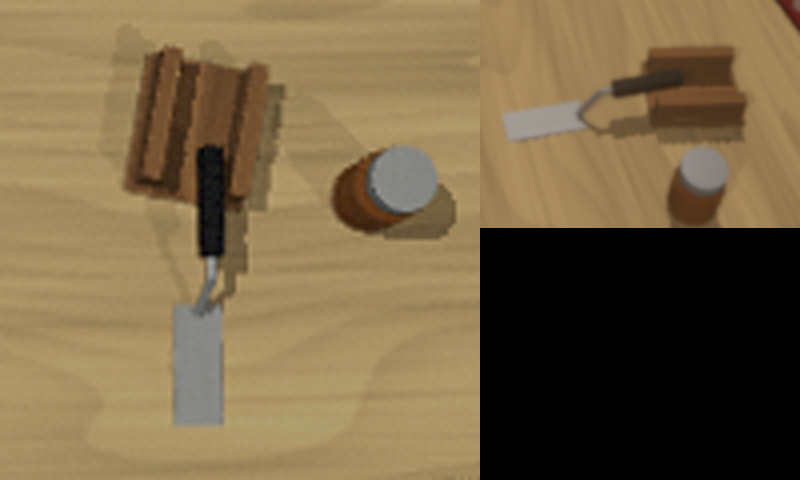

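Confirmed: the bare steel one, with its tip towards -x and its handle end sitting in the stand's gap. Next I move to a wrist view over the pan on the way to it.

```bash
python3 -m creep '[[[19,-31,0,0,0,2],[19,-31,0,0,0,2],[19,-31,0,0,0,2],[19,-31,0,0,0,2],[19,-31,0,0,0,2]]]'
python3 -m creep '[[[19,-31,0,0,0,2],[19,-31,0,0,0,2],[19,-31,0,0,0,2],[19,-31,0,0,0,2],[19,-31,0,0,0,2]]]'
```

```text
time: 0.52
tool_pos: [0.3174, 0.3186, 0.4016]
tool_rot: [-3.138, -0.004, 2.894]
contact_force: [0.8, -0.5, -0.4]
opening: 0.0916
time: 0.93
tool_pos: [0.4144, 0.1552, 0.4007]
tool_rot: [-3.138, -0.006, 3.079]
contact_force: [0.6, 0.8, -0.9]
opening: 0.0917
```

```bash
python3 -m creep '[[[30,-10,0,0,0,2],[30,-10,0,0,0,2],[20,-10,0,0,0,0],[0,0,0,0,0,0]]]'
python3 - <<'E'
from h import *
s,_=snap('wrist','w1.png'); print(s['tool_pos'],s['tool_rot'])
import pickle; pickle.dump(s,open('s1.pkl','wb'))
E
```

```text
time: 1.27
tool_pos: [0.4995, 0.1163, 0.3997]
tool_rot: [-3.135, -0.006, -3.137]
contact_force: [-0.5, -0.1, -0.1]
opening: 0.0916
[0.49953145 0.11629674 0.39969355] [-3.1354656  -0.00643224 -3.13688565]
```

View pics/w1.png

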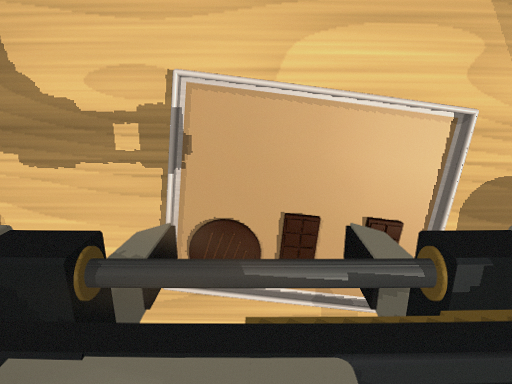

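Run:
```python
from h import *
import pickle; from scipy.optimize import least_squares as ls
s=pickle.load(open('s1.pkl','rb')); im=cv2.imread('pics/w1.png')
g=cv2.GaussianBlur(im,(3,3),0).max(2); m=(g<110).astype(np.uint8)
m[:215]=0;m[256:]=0;m[:,:183]=0;m[:,265:]=0
pts=[]
for v in range(219,256):
    x=np.where(m[v])[0]
    if len(x)>4: pts+=[(x.min()-.5,v),(x.max()+.5,v)]
P=np.array([at('wrist',u,v,.015,s)[:2] for u,v in pts])
r=ls(lambda c:np.hypot(*(P-c[:2]).T)-c[2],[.61,.065,.047],loss='soft_l1',f_scale=.001)
print('cookie free',r.x); 
r=ls(lambda c:np.hypot(*(P-c).T)-.047,[.61,.065],loss='soft_l1',f_scale=.001); print('cookie',r.x,abs(r.fun).mean())
t=cv2.imread('pics/top0.png'); g=t.max(2)[118:160,222:264]<90
y,x=np.where(g); print('top blob',x.mean()+222,y.mean()+118,len(x), at('top',x.mean()+222,y.mean()+118,.014))
for n,u,v in [('nR',176,71),('nL',475,112)]: print(n,at('wrist',u,v,.02,s))
```

```text
cookie free [0.60721465 0.06996981 0.04624927]
cookie [0.60835333 0.06998041] 0.0004740107966275041
top blob 242.38942307692307 138.77083333333334 624 [0.61294992 0.06666715 0.014     ]
nR [0.39121014 0.02385326 0.02      ]
nL [0.43161011 0.35527223 0.02      ]
```

```bash
python3 -m creep '[[[2,-40,0,0,0,0],[2,-40,0,0,0,0],[2,-40,0,0,0,0],[2,-40,0,0,0,0],[2,-40,0,0,0,0]]]' -0.2
python3 -m creep '[[[2,-40,0,0,0,0],[2,-40,0,0,0,0],[2,-40,0,0,0,0],[2,-40,0,0,0,0],[2,-40,0,0,0,0]]]'
python3 -m creep '[[[0,0,0,0,0,0]]]'
python3 - <<'E'
from h import *
s,_=snap('wrist','w2.png'); print(s['tool_pos'],s['tool_rot'])
import pickle; pickle.dump(s,open('s2.pkl','wb'))
E
```

```text
time: 1.73
tool_pos: [0.5042, -0.0792, 0.3978]
tool_rot: [-3.141, -0.014, -3.121]
contact_force: [0.4, 0.2, 0.2]
opening: 0.063
time: 2.15
tool_pos: [0.5103, -0.2827, 0.3976]
tool_rot: [3.138, -0.017, -3.117]
contact_force: [1.1, -0.1, -0.2]
opening: 0.0551
time: 2.23
tool_pos: [0.5095, -0.2878, 0.3968]
tool_rot: [3.14, -0.018, -3.121]
contact_force: [-1.3, 0.9, 0.5]
opening: 0.0549
[ 0.50945287 -0.2878446   0.39683561] [ 3.14009389 -0.01805223 -3.1211604 ]
```

View pics/w2.png

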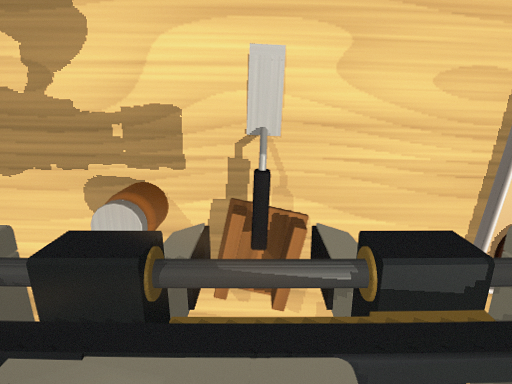

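Blade corners (251,43), (287,46), (281,137), (246,134). Handle runs from (262,170) to (259,250). The stand's near edge is (232,199)-(308,213), and the jar is off to the left.

Run:
```python
from h import *
import pickle
s=pickle.load(open('s2.pkl','rb'))
c=[at('wrist',u,v,.002,s)[:2] for u,v in [(251,43),(287,46),(281,137),(246,134)]]
print(np.round(c,4)); tip=(c[0]+c[1])/2; bk=(c[2]+c[3])/2; d=tip-bk
print('blade',(tip+bk)/2,'len',np.hypot(*d),'yaw',np.degrees(np.arctan2(d[1],d[0])))
u=d/np.hypot(*d); print('grip pred',(tip+bk)/2-.115*u)
a=at('wrist',262,170,.056,s);b=at('wrist',259.5,250,.056,s); d=(a-b)[:2]; print('handle',a,b,np.hypot(*d),np.degrees(np.arctan2(d[1],d[0])))
im=cv2.imread('pics/w2.png'); cv2.imwrite('pics/c2.png',cv2.resize(im[190:320,190:330],(560,520),interpolation=cv2.INTER_CUBIC))
```

```text
[[ 0.3657 -0.2991]
 [ 0.3679 -0.2592]
 [ 0.4679 -0.2623]
 [ 0.4652 -0.3036]]
blade [ 0.41668541 -0.2810373 ] len 0.09982795885104809 yaw 177.83250230887202
grip pred [ 0.53160313 -0.28538671]
handle [ 0.49763114 -0.28439021  0.056     ] [ 0.58779703 -0.2851737   0.056     ] 0.0901692981781754 179.50214197834367
```

View pics/c2.png

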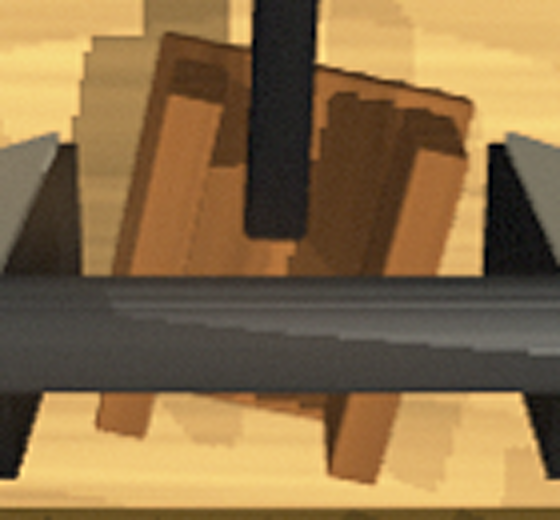

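Run:
```python
from h import *
import pickle
s=pickle.load(open('s2.pkl','rb'))
Q=np.array([at('wrist',190+x/4,190+y/4,.045,s)[:2] for x,y in [(167,95),(223,105),(95,430),(143,438),(417,150),(467,157),(328,472),(377,485)]])
print(Q.round(4))
n1,f1,n2,f2=[Q[i:i+2].mean(0) for i in(0,2,4,6)]
for a,b in((n1,f1),(n2,f2)): d=b-a; print(np.hypot(*d),np.degrees(np.arctan2(d[1],d[0])))
print('n-n',np.hypot(*(n1-n2)),'centre',(n1+f1+n2+f2)/4)
B=[at('wrist',190+x/4,190+y/4,.008,s)[:2] for x,y in[(163,35),(471,103)]]; d=B[1]-B[0]
print('base',B,np.hypot(*d),np.degrees(np.arctan2(d[1],d[0])),'centre', (B[0]+B[1])/2+.06*np.array([d[1],-d[0]])/np.hypot(*d))
```

```text
[[ 0.5498 -0.3168]
 [ 0.5524 -0.3012]
 [ 0.6563 -0.3388]
 [ 0.6587 -0.3244]
 [ 0.5647 -0.2465]
 [ 0.5665 -0.2323]
 [ 0.6693 -0.2684]
 [ 0.6736 -0.2533]]
0.10875989067075498 -11.973842516117605
0.1080288717130906 -11.43916662812074
n-n 0.07105976677985013 centre [ 0.61140036 -0.28522003]
base [array([ 0.54312952, -0.32118973]), array([ 0.56309188, -0.22597472])] 0.09728511951319205 78.15912716840575 centre [ 0.61183398 -0.28589388]
```

```bash
cat >> h.py <<'E'
def go(x,y,z,yaw,pitch=0):
    "shift mm / rotvec deg from measured pose to tool-down at yaw deg"
    s=robot.observe(); A=R.from_euler('xyz',s['tool_rot']); D=R.from_euler('xyz',[180,pitch,yaw],degrees=True)
    print('go',((np.array([x,y,z])-s['tool_pos'])*1000).round(1),np.degrees((D*A.inv()).as_rotvec()).round(2),'n',len(str(s['time'])) and round(float(s['time']),2),'F',s['contact_force'].round(1),'op',round(float(s['opening']),4))
E
python3 -c "
from h import *; go(.528,-.285,.205,178.5)"
```

```text
go [  18.5    0.2 -191.7] [-0.24 -1.07 -2.7 ] n 2.28 F [-0.1  2.2 -0.2] op 0.0551
```

```bash
python3 -m creep '[[[10,0,-30,0,-1,-1.5],[8,0,-30,0,0,-1.2],[0,0,-30,0,0,0],[0,0,-30,0,0,0],[0,0,-10,0,0,0]]]'
python3 -c "
from h import *; go(.528,-.285,.205,178.5)"
```

```text
time: 2.7
tool_pos: [0.5273, -0.2776, 0.2666]
tool_rot: [3.139, 0.006, 3.115]
contact_force: [-0.5, 0.8, -1.0]
opening: 0.0553
go [  0.7  -7.4 -61.6] [-0.15  0.32  0.05] n 2.7 F [-0.5  0.8 -1. ] op 0.0553
```

```bash
python3 -m creep '[[[0,-7,-20,0,0.3,0],[0,0,-15,0,0,0],[0,0,0,0,0,0]]]'
python3 -c "
from h import *; go(.528,-.285,.205,178.5)"
```

```text
time: 2.95
tool_pos: [0.5264, -0.277, 0.2272]
tool_rot: [3.132, -0.007, 3.12]
contact_force: [-1.0, 0.4, -0.6]
opening: 0.0552
go [  1.6  -8.  -22.2] [-0.54 -0.4  -0.24] n 2.95 F [-1.   0.4 -0.6] op 0.0552
```

```bash
python3 -m creep '[[[0,-8,0,0,0,0],[0,0,0,0,0,0]]]'
python3 -c "
from h import *; go(.528,-.285,.205,178.5)"
```

```text
time: 3.12
tool_pos: [0.5266, -0.2825, 0.2277]
tool_rot: [3.131, -0.009, 3.123]
contact_force: [-0.0, -0.5, 0.1]
opening: 0.0549
go [  1.4  -2.5 -22.7] [-0.63 -0.49 -0.42] n 3.12 F [-0.  -0.5  0.1] op 0.0549
```

```bash
python3 -m creep '[[[2,-3,-12,-0.6,-0.5,-0.4],[0,0,-11,0,0,0],[0,0,0,0,0,0]]]'
python3 -c "
from h import *; go(.528,-.285,.205,178.5)"
```

```text
time: 3.37
tool_pos: [0.5297, -0.2849, 0.2082]
tool_rot: [-3.139, 0.006, 3.117]
contact_force: [-1.2, -0.2, -0.4]
opening: 0.0551
go [-1.7 -0.1 -3.2] [ 0.17  0.32 -0.07] n 3.37 F [-1.2 -0.2 -0.4] op 0.0551
```

```bash
python3 -m creep '[[[-1.5,0,-3.5,0,0.3,0],[0,0,0,0,0,0]]]'
python3 -m creep '[[[0,0,0,0,0,0],[0,0,0,0,0,0],[0,0,0,0,0,0],[0,0,0,0,0,0]]]' 1 50
python3 -m creep '[[[0,0,0,0,0,0],[0,0,0,0,0,0]]]'
python3 -c "
from h import *; go(.528,-.285,.205,178.5)"
```

```text
time: 3.53
tool_pos: [0.5283, -0.2847, 0.2057]
tool_rot: [-3.138, 0.001, 3.117]
contact_force: [0.1, 0.0, -1.3]
opening: 0.0548
time: 3.87
tool_pos: [0.5285, -0.2848, 0.2074]
tool_rot: [-3.137, 0.002, 3.117]
contact_force: [-0.0, 0.3, -0.3]
opening: 0.0329
time: 4.03
tool_pos: [0.5286, -0.2848, 0.2078]
tool_rot: [-3.137, 0.003, 3.117]
contact_force: [0.3, -0.7, 0.3]
opening: 0.0197
go [-0.6 -0.2 -2.8] [ 0.26  0.16 -0.08] n 4.03 F [ 0.3 -0.7  0.3] op 0.0197
```

```bash
python3 -m creep '[[[0,0,-1,0,0,0],[0,0,0,0,0,0],[0,0,0,0,0,0],[0,0,0,0,0,0]]]'
python3 -c "
from h import *; go(.528,-.285,.205,178.5)"
```

```text
time: 4.37
tool_pos: [0.5287, -0.2849, 0.2077]
tool_rot: [-3.137, 0.003, 3.117]
contact_force: [-0.3, -0.2, 2.3]
opening: 0.0176
go [-0.7 -0.1 -2.7] [ 0.28  0.19 -0.08] n 4.37 F [-0.3 -0.2  2.3] op 0.0176
```

```bash
python3 -m creep '[[[0,0,20,0,0,0],[0,0,35,0,0,0],[0,0,35,0,0,0],[0,0,35,0,0,0],[0,0,20,0,0,0]]]'
python3 -m creep '[[[-5,14,0,0,0,-6.9],[-5,14,0,0,0,-6.9],[-5,14,0,0,0,-6.9],[-5,14,0,0,0,-6.9],[-5,14,0,0,0,-6.9]]]'
python3 -m creep '[[[-5,14,0,0,0,-6.9],[-5,14,0,0,0,-6.9],[-5,14,0,0,0,-6.9],[-5,14,0,0,0,-6.9],[-5,14,0,0,0,-6.9]]]'
python3 -c "
from h import *; go(.387,.094,.34,-6.4)"
```

```text
time: 4.78
tool_pos: [0.5262, -0.2833, 0.3491]
tool_rot: [3.136, -0.011, 3.116]
contact_force: [1.1, -0.4, -1.7]
opening: 0.0179
time: 5.2
tool_pos: [0.5012, -0.2141, 0.3549]
tool_rot: [-3.141, 0.002, 2.494]
contact_force: [0.7, 0.7, -1.2]
opening: 0.0174
time: 5.62
tool_pos: [0.4742, -0.1407, 0.3529]
tool_rot: [-3.14, 0.0, 1.869]
contact_force: [-0.0, 0.3, -2.0]
opening: 0.0179
go [-87.2 234.7 -12.9] [-5.0000e-02 -9.0000e-02 -1.1349e+02] n 5.62 F [-0.   0.3 -2. ] op 0.0179
```

```bash
python3 -m creep '[[[-5,14,0,0,0,-7],[-5,14,0,0,0,-7],[-5,14,0,0,0,-7],[-5,14,0,0,0,-7],[-5,14,0,0,0,-7]]]'
python3 -m creep '[[[-5,14,0,0,0,-7],[-5,14,0,0,0,-7],[-5,14,0,0,0,-7],[-5,14,0,0,0,-7],[-5,14,0,0,0,-7]]]'
python3 -m creep '[[[-5,14,0,0,0,-7],[-5,14,0,0,0,-7],[-5,14,0,0,0,-7],[-5,14,0,0,0,-7],[-5,14,0,0,0,-7]]]'
python3 -c "
from h import *; go(.387,.094,.32,-6.4)"
```

```text
time: 6.03
tool_pos: [0.447, -0.0672, 0.3511]
tool_rot: [-3.137, 0.0, 1.244]
contact_force: [0.3, 1.2, -0.1]
opening: 0.0178
time: 6.45
tool_pos: [0.4197, 0.0062, 0.3494]
tool_rot: [-3.135, 0.002, 0.619]
contact_force: [0.4, 0.8, -1.5]
opening: 0.0176
time: 6.87
tool_pos: [0.3922, 0.0795, 0.3479]
tool_rot: [-3.134, 0.005, -0.006]
contact_force: [0.5, 0.5, -1.5]
opening: 0.0175
go [ -5.2  14.5 -27.9] [-0.43 -0.26 -6.06] n 6.87 F [ 0.5  0.5 -1.5] op 0.0175
```

```bash
python3 -m creep '[[[-5,14,-25,-0.4,-0.3,-5.5],[0,0,0,0,0,0],[0,0,0,0,0,0]]]'
python3 - <<'E'
from h import *
go(.387,.094,.32,-6.4)
s,_=snap('wrist','w3.png'); print(s['tool_pos'],s['tool_rot'])
import pickle; pickle.dump(s,open('s3.pkl','wb'))
E
```

```text
time: 7.12
tool_pos: [0.3859, 0.0959, 0.3226]
tool_rot: [-3.141, -0.001, -0.107]
contact_force: [0.4, -0.7, -0.5]
opening: 0.0175
go [ 1.1 -1.9 -2.6] [-0.05  0.06 -0.27] n 7.12 F [ 0.4 -0.7 -0.5] op 0.0175
[0.38587996 0.09590632 0.32256922] [-3.14061345e+00 -9.67707559e-04 -1.06941366e-01]
```

View pics/w3.png

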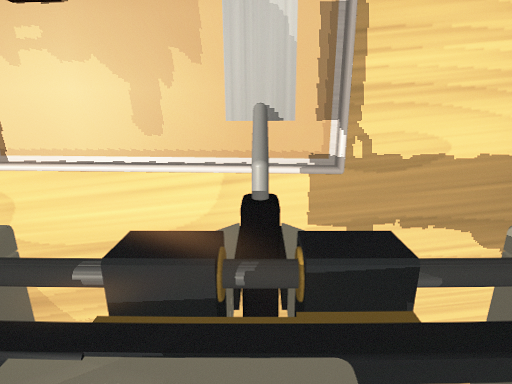

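Run:
```python
from h import *
import pickle; s=pickle.load(open('s3.pkl','rb'))
c=at('wrist',342,171,.02,s);r2=at('wrist',355,0,.02,s); d=r2-c
print('corner',c,'yaw',np.degrees(np.arctan2(d[1],d[0])))
b=np.array([at('wrist',u,121,.117,s) for u in(225,295)]);t=np.array([at('wrist',u,2,.117,s) for u in(225,297)])
d=(t-b).mean(0); print(b,t,'blade yaw',np.degrees(np.arctan2(d[1],d[0])),'w',np.hypot(*(b[0]-b[1])[:2]))
bm=b.mean(0)[:2]; th=s['tool_rot'][2]; u=np.array([np.cos(th),np.sin(th)]); r=bm-s['tool_pos'][:2]; print('back edge rel tool',r@u, r@np.array([-u[1],u[0]]))
# cookie in top image, bounded segmentation
t=cv2.imread('pics/top0.png'); print(t[139,228:262].max(1)); print(t[122:158,243].max(1))
```

```text
corner [0.39094059 0.02148501 0.02      ] yaw -6.688017185283552
[[0.4506979  0.11075216 0.117     ]
 [0.44640365 0.07070601 0.117     ]] [[0.51188416 0.10250561 0.117     ]
 [0.50783623 0.06473394 0.117     ]] blade yaw -6.614353773718161 w 0.04027573272012515
back edge rel tool 0.0628654052967746 0.0015416731548958252
[110  49  65  63  58  62  59  51  60  60  68  49  54  48  55  47  48  60
  48  49  58  70  41  45  45  41  46  37  68 123 155 151 138 144]
[156 160  92  87  61  41  45  42  45  45  47  51  45  47  62  53  45  47
  52  45  52  52  45  54  62  55  45  54  55  51  26 125 160 154 153 153]
```

```bash
python3 -m creep '[[[0.5,-2,-25,0,0,-0.3],[0,0,-30,0,0,0],[0,0,-30,0,0,0],[0,0,-12,0,0,0],[0,0,0,0,0,0]]]'
python3 - <<'E'
from h import *
go(.3865,.094,.2097,-6.6)
snap('side','sd1.png')
E
```

```text
time: 7.58
tool_pos: [0.3901, 0.0906, 0.2268]
tool_rot: [-3.139, -0.012, -0.102]
contact_force: [-1.2, 0.6, -0.7]
opening: 0.0178
go [ -3.6   3.4 -17.1] [-0.06  0.68 -0.77] n 7.58 F [-1.2  0.6 -0.7] op 0.0178
```

```bash
python3 -m creep '[[[-3.5,3.5,-8,0,1,-0.8],[0,0,-5,0,0,0],[0,0,0,0,0,0]]]'
python3 - <<'E'
from h import *
go(.3865,.094,.2097,-6.6)
s,im=snap('side','sd1.png')
cv2.imwrite('pics/sd1c.png',cv2.resize(im[130:240,210:350],(784,616),interpolation=cv2.INTER_CUBIC)[:600])
E
```

```text
time: 7.88
tool_pos: [0.3886, 0.0934, 0.2164]
tool_rot: [-3.14, 0.001, -0.117]
contact_force: [-0.1, 1.1, -1.4]
opening: 0.0175
go [-2.1  0.6 -6.7] [-0.07 -0.06  0.09] n 7.88 F [-0.1  1.1 -1.4] op 0.0175
```

View pics/sd1c.png

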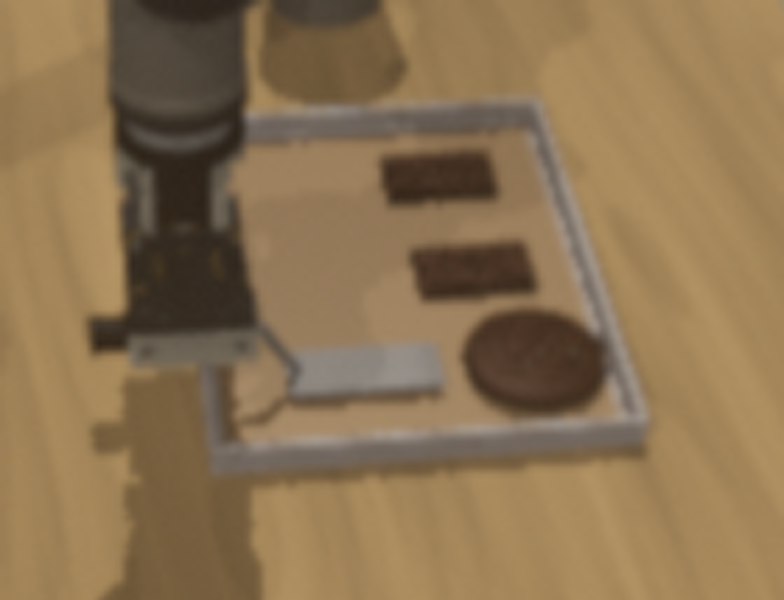

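The blade is aligned behind the cookie, which nearly touches the far rim. Lowering onto the paper until I feel contact.

```bash
python3 -m creep '[[[-1,0,-4,0,0.5,0],[0,0,-2,0,0,0],[0,0,0,0,0,0]]]'
python3 -m creep '[[[0,0,-2,0,0,0],[0,0,0,0,0,0]]]'
python3 -c "
from h import *; go(.3865,.094,.2097,-6.6)"
```

```text
time: 8.18
tool_pos: [0.3881, 0.0936, 0.2116]
tool_rot: [-3.141, 0.007, -0.116]
contact_force: [0.3, 0.5, -1.3]
opening: 0.0178
time: 8.35
tool_pos: [0.3883, 0.0937, 0.2099]
tool_rot: [-3.141, 0.006, -0.115]
contact_force: [0.6, -0.3, 0.2]
opening: 0.0175
go [-1.8  0.3 -0.2] [-0.08 -0.32  0.01] n 8.35 F [ 0.6 -0.3  0.2] op 0.0175
```

```bash
python3 -m creep '[[[0,0,-1.5,0,0,0],[0,0,0,0,0,0]]]'
python3 -m creep '[[[0,0,-1.5,0,0,0],[0,0,0,0,0,0]]]'
python3 -c "
from h import *; go(.3865,.094,.2097,-6.6)"
```

```text
time: 8.52
tool_pos: [0.3885, 0.0938, 0.2091]
tool_rot: [-3.14, 0.004, -0.115]
contact_force: [-1.3, -0.0, 6.2]
opening: 0.0173
time: 8.68
tool_pos: [0.3886, 0.0939, 0.2087]
tool_rot: [-3.14, 0.002, -0.115]
contact_force: [-0.9, -0.7, 3.5]
opening: 0.0179
go [-2.1  0.1  1. ] [-0.09 -0.1  -0.03] n 8.68 F [-0.9 -0.7  3.5] op 0.0179
```

```bash
python3 -m creep '[[[8,-0.9,-0.3,0,0,0],[8,-0.9,-0.3,0,0,0],[8,-0.9,-0.3,0,0,0],[8,-0.9,-0.3,0,0,0]]]'
python3 -m creep '[[[8,-0.9,-0.3,0,0,0],[8,-0.9,-0.3,0,0,0],[8,-0.9,-0.3,0,0,0]]]'
python3 -c "
from h import *; go(.4985,.081,.2087,-6.6)"
```

```text
time: 9.02
tool_pos: [0.4199, 0.0906, 0.2088]
tool_rot: [-3.14, 0.004, -0.114]
contact_force: [-3.3, 0.7, 7.2]
opening: 0.0178
time: 9.27
tool_pos: [0.4448, 0.0879, 0.2088]
tool_rot: [-3.14, 0.005, -0.113]
contact_force: [-3.9, -0.2, 7.3]
opening: 0.0177
go [53.7 -6.9 -0.1] [-0.11 -0.27 -0.12] n 9.27 F [-3.9 -0.2  7.3] op 0.0177
```

```bash
python3 -m creep '[[[8,-1,-0.2,0,0,0],[8,-1,-0.2,0,0,0],[8,-1,-0.2,0,0,0],[8,-1,-0.2,0,0,0]]]'
python3 -m creep '[[[5,-0.6,-0.2,0,0,0],[0,0,0,0,0,0]]]'
python3 - <<'E'
from h import *
go(.4985,.081,.2087,-6.6)
s,im=snap('side','sd2.png')
cv2.imwrite('pics/sd2c.png',cv2.resize(im[150:225,260:340],(640,600),interpolation=cv2.INTER_CUBIC))
E
```

```text
time: 9.6
tool_pos: [0.4776, 0.0839, 0.2092]
tool_rot: [-3.14, 0.008, -0.113]
contact_force: [-4.1, 0.7, 8.6]
opening: 0.0175
time: 9.77
tool_pos: [0.4841, 0.0831, 0.2094]
tool_rot: [-3.14, 0.008, -0.113]
contact_force: [-0.5, -0.2, 0.5]
opening: 0.0174
go [14.4 -2.1 -0.7] [-0.13 -0.42 -0.13] n 9.77 F [-0.5 -0.2  0.5] op 0.0174
```

View pics/sd2c.png

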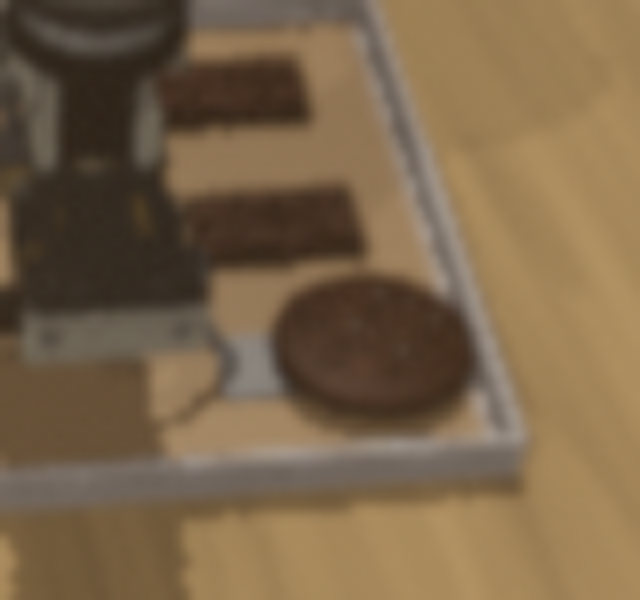

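```bash
python3 -m creep '[[[5,-0.6,-1,0,0,0],[5,-0.6,-0.3,0,0,0]]]'
python3 -m creep '[[[4,-0.5,-0.3,0,0,0]]]'
python3 -c "
from h import *; go(.4985,.081,.2087,-6.6)"
```

```text
time: 9.98
tool_pos: [0.4929, 0.0822, 0.2088]
tool_rot: [-3.14, 0.01, -0.112]
contact_force: [-5.5, -0.1, 11.0]
opening: 0.0177
time: 10.07
tool_pos: [0.4969, 0.0818, 0.209]
tool_rot: [-3.14, 0.01, -0.112]
contact_force: [-4.4, 1.6, 8.2]
opening: 0.0177
go [ 1.6 -0.8 -0.3] [-0.14 -0.56 -0.17] n 10.07 F [-4.4  1.6  8.2] op 0.0177
```

```bash
python3 -m creep '[[[4,-0.5,0,0,0,0],[0,0,0,0,0,0]]]'
python3 -m creep '[[[-0.5,0,2,0,-0.5,0],[-0.5,0,4,0,-0.5,0],[0,0,6,0,0,0],[0,0,6,0,0,0],[0,0,6,0,0,0]]]'
python3 -c "
from h import *; go(.4985,.081,.2087,-6.6)"
```

```text
time: 10.23
tool_pos: [0.5002, 0.0815, 0.2095]
tool_rot: [-3.14, 0.013, -0.112]
contact_force: [-0.3, 0.1, 2.4]
opening: 0.0175
time: 10.65
tool_pos: [0.497, 0.0815, 0.2322]
tool_rot: [-3.139, 0.003, -0.112]
contact_force: [0.0, -0.3, -2.5]
opening: 0.0182
go [  1.5  -0.5 -23.5] [-0.15 -0.18 -0.19] n 10.65 F [ 0.  -0.3 -2.5] op 0.0182
```

```bash
python3 -m creep '[[[0,0,12,0,-0.2,0],[0,0,18,0,0,0],[0,0,20,0,0,0],[0,0,20,0,0,0],[0,0,10,0,0,0]]]'
python3 -m creep '[[[0,0,0,0,0,0]]]'
python3 - <<'E'
from h import *
go(.4985,.081,.32,-6.6)
s,im=snap('wrist','w4.png'); s2,b=snap('side','sd3.png')
import pickle; pickle.dump(s,open('s4.pkl','wb'))
o=np.zeros((384,780,3),np.uint8); o[:,:440]=im[:,40:480]; o[:,440:]=cv2.resize(b[110:236,230:342],(340,384),interpolation=2)
cv2.imwrite('pics/v4.png',o)
E
```

```text
time: 11.07
tool_pos: [0.4965, 0.0813, 0.3169]
tool_rot: [-3.139, 0.001, -0.112]
contact_force: [0.3, -0.1, -1.8]
opening: 0.0181
time: 11.15
tool_pos: [0.497, 0.0814, 0.3197]
tool_rot: [-3.139, -0.005, -0.112]
contact_force: [0.7, 0.1, -1.7]
opening: 0.0179
go [ 1.5 -0.4  0.3] [-0.14  0.29 -0.18] n 11.15 F [ 0.7  0.1 -1.7] op 0.0179
```

View pics/v4.png

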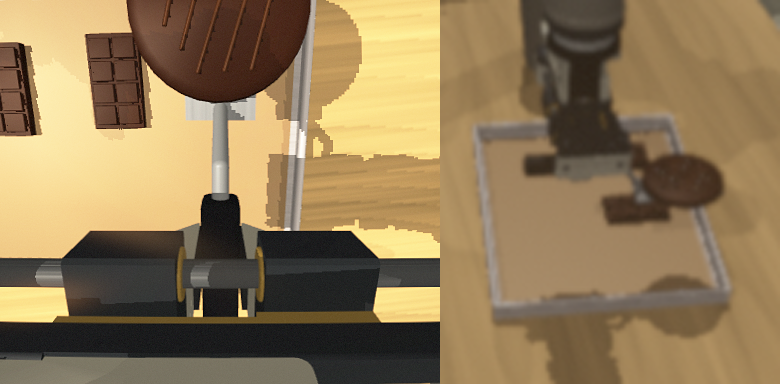

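The cookie is on the blade, flat. Measuring its centre relative to the tool.

Run:
```python
from h import *
import pickle; from scipy.optimize import least_squares as ls
s=pickle.load(open('s4.pkl','rb')); im=cv2.imread('pics/w4.png').astype(int)
b=im[...,0]; m=(im.max(2)<125)
th=s['tool_rot'][2]; U=np.array([[np.cos(th),np.sin(th)],[-np.sin(th),np.cos(th)]])
pts=[]
for u in range(185,335,3):
    v=np.where(m[:130,u])[0]
    # lowest row contiguous from top
    if len(v) and m[0,u]:
        k=np.argmax(~m[:130,u]); pts.append((u,k-.5))
print(pts[::8])
P=np.array([U@(at('wrist',u,v,.1275,s)[:2]-s['tool_pos'][:2]) for u,v in pts if v>5])
f=ls(lambda c:np.hypot(*(P-c[:2]).T)-c[2],[.115,0,.047],loss='soft_l1',f_scale=.0005);print(f.x)
f=ls(lambda c:np.hypot(*(P-c).T)-.047,[.115,0],loss='soft_l1',f_scale=.0005);print(f.x,abs(f.fun).mean())
q=[U@(at('wrist',u,120,.1145,s)[:2]-s['tool_pos'][:2]) for u in(226,296)];print('blade back',q)
```

```text
[(185, np.float64(21.5)), (209, np.float64(85.5)), (233, np.float64(98.5)), (257, np.float64(102.5)), (281, np.float64(99.5)), (305, np.float64(11.5)), (329, np.float64(66.5))]
[0.10400034 0.00108882 0.03110895]
[0.12131056 0.00152962] 0.007243374709469745
blade back [array([0.0641841 , 0.02150174]), array([ 0.06419484, -0.01871064])]
```

Run:
```python
from h import *
import pickle
s=pickle.load(open('s4.pkl','rb'))
th=s['tool_rot'][2]; U=np.array([[np.cos(th),np.sin(th)],[-np.sin(th),np.cos(th)]])
im=cv2.imread('pics/w4.png').max(2)
for r in(8,20): print(im[r,160:190:2],im[r,330:356:2])
for u,v in[(257,103),(185,21),(233,99),(281,100)]:
    p=U@(at('wrist',u,v,.1275,s)[:2]-s['tool_pos'][:2]); print((u,v),p,'cx',p[0]+np.sqrt(.047**2-(p[1]-.0013)**2))
```

```text
[235 233 235 237  70  87  95 106 111 115 113 112 113 109 111] [ 72  74  70  73  71  70  67  66  65  57 119 193 184]
[237 236 236 238 187  80  93 101 112 119 122 123 121 123 122] [ 70  70  73  70  73  69  66  65  58  96 182 187 175]
(257, 103) [0.0735628 0.0035157] cx 0.12051054603269704
(185, 21) [0.11322373 0.03927814] cx 0.14091237542257448
(233, 99) [0.07560552 0.01612577] cx 0.12020592870577526
(281, 100) [ 0.07509633 -0.0091065 ] cx 0.12092977419667716
```

```bash
python3 -m creep '[[[0,-2,0,0,0.2,0],[0,-4,0,0,0,0],[0,-6,0,0,0,0],[0,-8,0,0,0,-0.1],[0,-9,0,0,0,-0.2]]]'
python3 -m creep '[[[0,-10,0,0,0,-0.2],[0,-10,0,0,0,-0.2],[0,-10,0,0,0,-0.2],[0,-10,0,0,0,-0.2],[0,-10,0,0,0,-0.2]]]'
python3 -m creep '[[[0,-10,0,0,0,-0.2],[0,-10,0,0,0,-0.2],[0,-10,0,0,0,-0.2],[0,-10,0,0,0,-0.2],[0,-10,0,0,0,-0.2]]]'
python3 -m creep '[[[0,-10,0,0,0,-0.2],[0,-10,0,0,0,-0.2],[0,-10,0,0,0,-0.2],[0,-10,0,0,0,-0.2],[0,-10,0,0,0,-0.2]]]'
python3 -c "
from h import *; go(.493,-.263,.32,-11.8)"
```

```text
time: 11.67
tool_pos: [0.4954, 0.0511, 0.3139]
tool_rot: [-3.14, 0.01, -0.115]
contact_force: [-0.2, -0.2, -3.3]
opening: 0.0178
time: 12.08
tool_pos: [0.4951, -0.0055, 0.313]
tool_rot: [-3.141, 0.011, -0.136]
contact_force: [0.3, -1.9, -1.9]
opening: 0.0173
time: 12.5
tool_pos: [0.495, -0.0617, 0.3132]
tool_rot: [-3.141, 0.011, -0.157]
contact_force: [-0.1, -0.1, -2.8]
opening: 0.0174
time: 12.92
tool_pos: [0.4949, -0.1172, 0.3132]
tool_rot: [-3.141, 0.011, -0.176]
contact_force: [-0.9, -0.4, -2.1]
opening: 0.0177
go [  -1.9 -145.8    6.8] [-0.16 -0.6  -1.71] n 12.92 F [-0.9 -0.4 -2.1] op 0.0177
```

```bash
python3 -m creep '[[[0,-10,0,0,-0.3,-0.1],[0,-10,0,0,-0.2,-0.1],[0,-10,0,0,-0.2,-0.1],[0,-10,0,0,0,-0.1],[0,-10,0,0,0,-0.1]]]'
python3 -m creep '[[[0,-10,0,0,0,-0.1],[0,-10,0,0,0,-0.1],[0,-10,0,0,0,-0.1],[0,-10,0,0,0,-0.1],[0,-9,0,0,0,-0.1]]]'
python3 -m creep '[[[0,-8,0,0,0,0],[0,-7,0,0,0,0],[0,-5,0,0,0,0]]]'
python3 -c "
from h import *; go(.493,-.263,.32,-11.8)"
```

```text
time: 13.33
tool_pos: [0.4947, -0.1728, 0.3132]
tool_rot: [-3.139, -0.003, -0.186]
contact_force: [-0.5, -0.3, -2.2]
opening: 0.0174
time: 13.75
tool_pos: [0.4946, -0.2275, 0.313]
tool_rot: [-3.139, -0.002, -0.196]
contact_force: [-0.3, -0.2, -3.4]
opening: 0.0175
time: 14.0
tool_pos: [0.4945, -0.2507, 0.3129]
tool_rot: [-3.139, -0.002, -0.197]
contact_force: [0.5, -0.3, -2.2]
opening: 0.0178
go [ -1.5 -12.3   7.1] [-0.13  0.17 -0.53] n 14.0 F [ 0.5 -0.3 -2.2] op 0.0178
```

```bash
python3 -m creep '[[[-1,-6,-2,0,0,-0.3],[-1,-5,-5,0,0,-0.2],[0,-2,-8,0,0,0],[0,0,-8,0,0,0],[0,0,-5,0,0,0]]]'
python3 -m creep '[[[0,0,0,0,0,0],[0,0,0,0,0,0]]]'
python3 - <<'E'
from h import *
go(.493,-.263,.283,-11.8)
s,im=snap('wrist','w5.png'); s2,b=snap('side','sd4.png')
import pickle; pickle.dump(s,open('s5.pkl','wb'))
o=np.zeros((480,790,3),np.uint8); o[:,:450]=cv2.resize(im[0:160,185:335],(450,480),interpolation=2); o[:,450:]=cv2.resize(b[200:340,290:390],(340,480),interpolation=2)
cv2.imwrite('pics/v5.png',o)
E
```

```text
time: 14.42
tool_pos: [0.4923, -0.266, 0.2831]
tool_rot: [-3.139, -0.004, -0.207]
contact_force: [-0.0, 0.6, -2.6]
opening: 0.018
time: 14.58
tool_pos: [0.4919, -0.2652, 0.2806]
tool_rot: [-3.137, -0.0, -0.206]
contact_force: [0.0, -0.5, -2.5]
opening: 0.0174
go [1.1 2.2 2.4] [-0.23  0.06  0.03] n 14.58 F [ 0.  -0.5 -2.5] op 0.0174
```

View pics/v5.png

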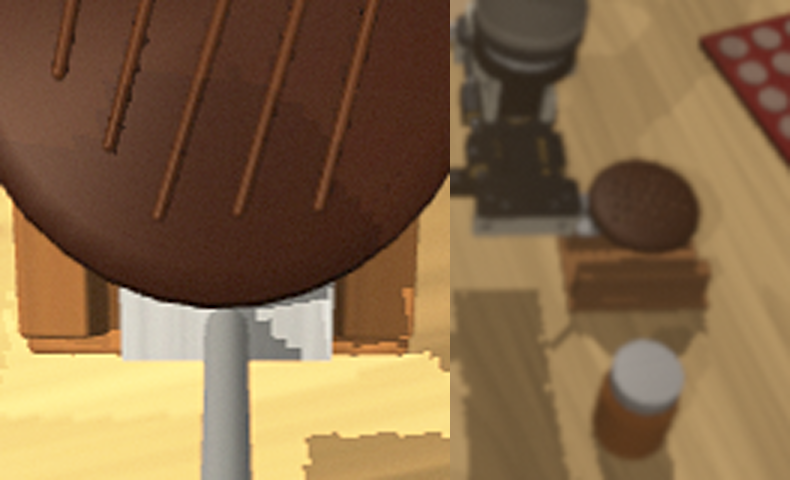

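Run:
```python
from h import *
import pickle
s=pickle.load(open('s5.pkl','rb')); print(s['tool_pos'],s['tool_rot'])
th=s['tool_rot'][2]; U=np.array([[np.cos(th),np.sin(th)],[-np.sin(th),np.cos(th)]])
zb=s['tool_pos'][2]-.2077
def t(n,x,y,z): p=U@(at('wrist',185+x/3,y/3,z,s)[:2]-s['tool_pos'][:2]); print(n,(p*1000).round(1))
t('baseL',32,350,.008);t('baseR',409,354,.008)
t('bladeL',121,359,zb+.0025);t('bladeR',332,359,zb+.0025)
t('cookie near',228,306,zb+.0165); t('railouterL',15,225,.045);t('railouterR',416,235,.045)
im=cv2.imread('pics/w5.png').max(2)
for r in(5,15): print(im[r,150:190:2],im[r,330:372:2])
t('stand est',0,0,0); print(U@(np.array([.6115,-.2855])-s['tool_pos'][:2]))
```

```text
[ 0.49191223 -0.26519401  0.28063602] [-3.13743960e+00 -1.85512087e-04 -2.06491214e-01]
baseL [62.3 52.7]
baseR [ 61.3 -45.5]
bladeL [63.3 22.1]
bladeR [ 63.4 -18.3]
cookie near [73.1  1.6]
railouterL [90.2 47.5]
railouterR [ 88.1 -38.9]
[245 243 244 244 243 242 242 241 250  78  88  92  98 103 106 107 103 105
 104 102] [ 75  70  71  75  76  75  71  66  65  57 121 171 170 171 156 153 152 155
 153 157 155]
[236 236 239 238 240 241 241 241 245 103  81  92 102 108 116 113 113 110
 111 112] [ 72  74  77  71  73  73  66  67  64  54 159 166 169 168 167 167 168 167
 166 163 163]
stand est [146.7  58.1]
[0.12121056 0.0046441 ]
```

```bash
python3 -m creep '[[[1.5,1,-3,-0.2,0,0],[0.3,0,-5,0,0,0],[0,0,-6,0,0,0],[0,0,-5,0,0,0],[0,0,-3,0,0,0]]]'
python3 -m creep '[[[0,0,0,0,0,0],[0,0,0,0,0,0]]]'
python3 -c "
from h import *; go(.4936,-.2642,.2502,-11.8)"
```

```text
time: 15.1
tool_pos: [0.4946, -0.2637, 0.2588]
tool_rot: [3.14, -0.005, -0.205]
contact_force: [-0.2, -0.4, -1.9]
opening: 0.0175
time: 15.27
tool_pos: [0.4944, -0.2635, 0.2575]
tool_rot: [3.141, -0.003, -0.205]
contact_force: [0.3, -0.3, -2.3]
opening: 0.0174
go [-0.8 -0.7 -7.3] [ 0.07  0.17 -0.05] n 15.27 F [ 0.3 -0.3 -2.3] op 0.0174
```

Within 1 mm. Lowering gently through the contact.

```bash
python3 -m creep '[[[-0.7,-0.7,-2,0,0,0],[0,0,-2,0,0,0],[0,0,-2,0,0,0],[0,0,-2,0,0,0],[0,0,-2,0,0,0]]]'
python3 -c "
from h import *; go(.4936,-.2642,.2502,-11.8)"
python3 -m creep '[[[0,0,-2,0,0,0],[0,0,-2,0,0,0],[0,0,-3,0,0,0],[0,0,-4,0,0,0],[0,0,-4,0,0,0]]]'
python3 -c "
from h import *; go(.4936,-.2642,.2502,-11.8)"
```

```text
time: 15.68
tool_pos: [0.4938, -0.2646, 0.2474]
tool_rot: [3.14, -0.005, -0.205]
contact_force: [-1.1, 0.4, -2.0]
opening: 0.0179
go [-0.2  0.4  2.8] [ 0.13  0.26 -0.03] n 15.68 F [-1.1  0.4 -2. ] op 0.0179
time: 16.1
tool_pos: [0.4944, -0.265, 0.2322]
tool_rot: [3.139, -0.008, -0.206]
contact_force: [-0.8, 0.1, -1.5]
opening: 0.0176
go [-0.8  0.8 18. ] [ 0.24  0.43 -0.02] n 16.1 F [-0.8  0.1 -1.5] op 0.0176
```

```bash
python3 -m creep '[[[-3,0.6,0,0,0.3,0],[-6,1.2,0,0,0,0],[-10,2,0,0,0,0],[-12,2.5,0,0,0,0],[-14,3,0,0,0,0]]]'
python3 -c "
from h import *; go(.366,-.2382,.232,-11.8)"
python3 -m creep '[[[-14,3,0,0,0,0],[-16,3.2,0,0,0,0],[-18,3.6,0,0,0,0],[-18,3.6,0,0,0,0],[-18,3.6,0,0,0,0]]]'
python3 -c "
from h import *; go(.366,-.2382,.232,-11.8)"
```

```text
time: 16.52
tool_pos: [0.4482, -0.2552, 0.2308]
tool_rot: [3.138, -0.003, -0.204]
contact_force: [0.4, 0.1, -1.3]
opening: 0.0177
go [-82.2  17.    1.2] [ 0.26  0.12 -0.1 ] n 16.52 F [ 0.4  0.1 -1.3] op 0.0177
time: 16.93
tool_pos: [0.359, -0.2365, 0.2314]
tool_rot: [3.137, -0.004, -0.203]
contact_force: [0.1, -0.0, -1.3]
opening: 0.0177
go [ 7.  -1.7  0.6] [ 0.33  0.17 -0.16] n 16.93 F [ 0.1 -0.  -1.3] op 0.0177
```

```bash
python3 -m creep '[[[2,15,8,0,0,0],[5,25,0,0.3,0.2,0],[10,30,0,0,0,0],[12,25,0,0,0,0],[10,12,0,0,0,0]]]'
python3 -m creep '[[[0,0,-8,0,0,0],[0,0,-8,0,0,0],[0,0,0,0,0,0]]]'
python3 -c "
from h import *; go(.4,-.13,.2077,-11.8)"
```

```text
time: 17.35
tool_pos: [0.3914, -0.1268, 0.2407]
tool_rot: [3.141, 0.003, -0.214]
contact_force: [-0.2, -0.1, -1.4]
opening: 0.0178
time: 17.6
tool_pos: [0.3914, -0.1245, 0.2245]
tool_rot: [3.14, 0.0, -0.208]
contact_force: [-0.2, -0.5, -1.0]
opening: 0.0179
go [  8.6  -5.5 -16.8] [ 0.07 -0.03  0.13] n 17.6 F [-0.2 -0.5 -1. ] op 0.0179
```

```bash
python3 -m creep '[[[0,0,-6,0,0,0],[0,0,-5,0,0,0],[0,0,-2,0,0,0],[0,0,0,0,0,0]]]'
python3 -m creep '[[[0,0,-2,0,0,0],[0,0,0,0,0,0]]]'
python3 -m creep '[[[0,0,-2,0,0,0],[0,0,0,0,0,0]]]'
python3 -c "
from h import *; go(.4,-.13,.2077,-11.8)"
```

```text
time: 17.93
tool_pos: [0.3899, -0.1267, 0.2092]
tool_rot: [3.141, 0.003, -0.212]
contact_force: [-0.8, 0.3, -1.8]
opening: 0.0174
time: 18.1
tool_pos: [0.3898, -0.1275, 0.2069]
tool_rot: [3.141, 0.003, -0.214]
contact_force: [-0.2, 1.6, 2.1]
opening: 0.0177
time: 18.27
tool_pos: [0.39, -0.1279, 0.2058]
tool_rot: [3.14, 0.001, -0.214]
contact_force: [-1.0, 1.7, 3.7]
opening: 0.0178
go [10.  -2.1  1.9] [ 0.07 -0.06  0.47] n 18.27 F [-1.   1.7  3.7] op 0.0178
```

Blade down with light pressure. Opening slowly, then going straight up.

```bash
python3 -m creep '[[[0,0,0,0,0,0],[0,0,0,0,0,0],[0,0,0,0,0,0],[0,0,0,0,0,0],[0,0,0,0,0,0]]]' -0.1
python3 -m creep '[[[0,0,10,0,0,0],[0,0,25,0,0,0],[0,0,35,0,0,0],[0,0,35,0,0,0],[0,0,35,0,0,0]]]'
python3 -m creep '[[[-5,20,20,0,0,0],[-5,35,10,0,0,0],[-5,40,10,0,0,0],[-5,40,0,0,0,0],[0,20,0,0,0,0]]]'
python3 -m creep '[[[0,0,0,0,0,0],[0,0,0,0,0,0]]]'
python3 - <<'E'
from h import *
_,a=snap('top','t9.png');_,b=snap('side','s9.png')
o=np.zeros((600,800,3),np.uint8); o[:400,:400]=cv2.resize(a[95:235,250:390],(400,400),interpolation=2); o[:400,400:]=cv2.resize(b[200:330,250:380],(400,400),interpolation=2)
o[400:,:400]=cv2.resize(a[95:225,60:320],(400,200));o[400:,400:]=cv2.resize(b[90:240,130:430],(400,200))
cv2.imwrite('pics/v9.png',o)
for p in [(.6115,-.2855,.059)]: print(proj('top',p),proj('side',p))
print(robot.observe()['tool_pos'],robot.observe()['opening'])
E
```

```text
time: 18.68
tool_pos: [0.3905, -0.1283, 0.2065]
tool_rot: [3.139, -0.002, -0.214]
contact_force: [0.4, -0.4, -0.1]
opening: 0.0461
time: 19.1
tool_pos: [0.3877, -0.127, 0.3449]
tool_rot: [-3.139, 0.016, -0.214]
contact_force: [1.0, -0.5, -1.2]
opening: 0.0505
time: 19.52
tool_pos: [0.3676, 0.0289, 0.3953]
tool_rot: [3.142, -0.004, -0.225]
contact_force: [0.5, -0.8, -0.3]
opening: 0.0503
time: 19.68
tool_pos: [0.3666, 0.0324, 0.396]
tool_rot: [-3.141, -0.005, -0.218]
contact_force: [-0.4, 0.3, -0.6]
opening: 0.0505
[351.930709   134.10460292] [344.41854264 263.62419102]
[0.36687035 0.03142586 0.39577381] 0.050529686223174226
```

View pics/v9.png

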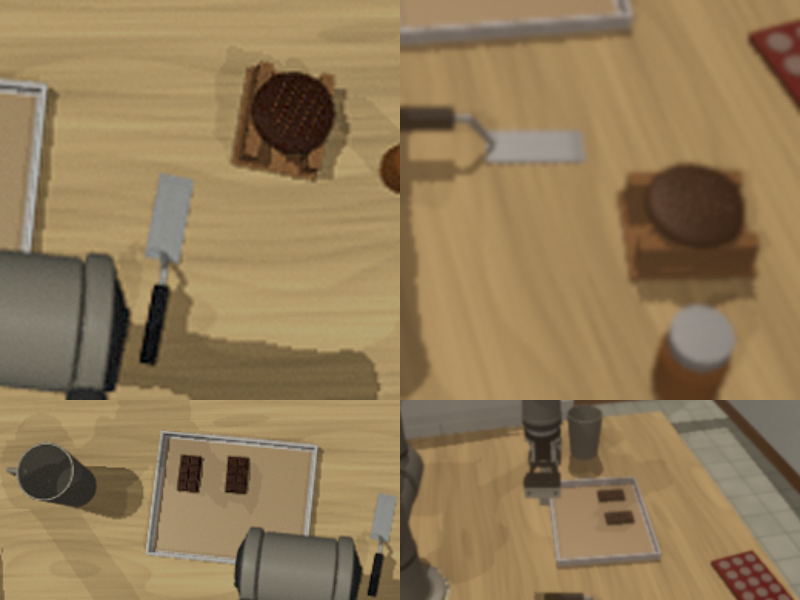

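Run:
```python
from h import *
a=cv2.imread('pics/t9.png').max(2)
m=np.zeros_like(a); m[113:155,332:374]=a[113:155,332:374]<88
n,l,st,ce=cv2.connectedComponentsWithStats(cv2.morphologyEx(m,cv2.MORPH_OPEN,np.ones((5,5),np.uint8)))
k=1+np.argmax(st[1:,4]); print(st[k],ce[k]); c=at('top',*ce[k],.056); print('cookie top cam',c)
Q=[at('top',250+x/2.857,95+y/2.857,.045) for x,y in[(248,160),(262,65),(318,172),(328,75)]]
print('stand top cam',np.round(Q,4).tolist(),np.mean(Q,0))
print(proj('top',(.6115,-.2855,.045)))
```

```text
[337 121  30  32 705] [351.87659574 134.81560284]
cookie top cam [ 0.60992057 -0.28608123  0.056     ]
stand top cam [[0.5601, -0.2379, 0.045], [0.6697, -0.2585, 0.045], [0.5452, -0.3169, 0.045], [0.6572, -0.3339, 0.045]] [ 0.60807771 -0.28681278  0.045     ]
[350.7466698  135.17183932]
```

The cookie is within about 2 mm of the stand's centre, the bars and jug are at their original pixels, and the spatula is flat on bare wood. Handing in.

```bash
python3 -c "
from h import *; print(robot.hand_in(), robot.observe()['time'])"
```

```text
the job is handed in; nothing more can be done
the job is handed in; nothing more can be done
```

The job is done and handed in at about 20 s on the robot's clock. I gripped the bare steel spatula, slid it under the cookie against the far rim and carried the cookie to the stand. I lowered the blade between the rails and drew it straight out. The spatula now lies blade down on the bare worktop, and the arm has moved clear.

- **Cookie:** it lies flat on both rails. In the top camera its centre is about 2 mm from the middle of the rails.
- **Other things:** the two bars and the jug are at their original positions in the top image. The jar also looks unmoved, but I only saw it partly in the last pictures and did not measure it.
- **Forces:** the highest force I read at the end of a move was about 12 N. I did not track peaks within a move.
- **Disagreement:** the wrist and top cameras differed by 2 to 5 mm on the cookie's place in the pan and by about 8 mm on the pan's. They differed by 3 to 4 mm on the stand, so the centring figure above comes from one camera only, comparing cookie and rails in the same picture.

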